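Plug the bedside lamp into the hidden socket of the solar power box

ROBOT

A 7-joint arm with a two-finger parallel gripper is mounted at the origin on the work surface. World frame = base frame: x ahead of the robot, y to its left, z up, the work surface at z = 0. Lengths are in m, angles in degrees, forces in N, time in s.
With the tool pointing down it reaches from about 0.425 to 0.875 m from the base axis. Payload 4.7 kg.
Tool frame: the origin (TCP) lies at the very end of the fingers, on their centre line; the grasp point (between the pads) lies env.grip_point_offset behind it (env.grip_point_offset is the distance from the TCP to the grasp point, in m); z points along the fingers, y is the direction in which the jaws open and shut (so a half turn about z gives the same grasp; the last joint's range is limited). The gripper opens to 87 mm and grips with 3 to 60 N. Pads are 19 mm wide; open, the fingers measure 117 mm over their backs; the gripper's body (75 mm by 190 mm) begins 51 mm behind the grasp point.
Start: joints at [-73.791, 18.392, -4.016, 83.108, 1.295, 78.541, -3.26], TCP at [0.173, 0.627, 0.223] pointing down, gripper open.
Joint ranges: [-163.93, 163.93], [-17.29, 119.83], [-79.2, 71.16], [3.27, 140.29], [-89.18, 269.18], [5.43, 117.66], [-154.24, 154.24]. Speed limits (degrees/s): [147.25, 147.25, 180, 180, 180, 180, 180].

INTERFACE

Orientations are given as [roll, pitch, yaw] about the fixed x, y, z axes, in that order (R = Rz(yaw) Ry(pitch) Rx(roll)).
In Python, from cell import env gives the robot as it stands.
- The arm moves only by the tool send_rows, never from a script. Its argument "plan" is a list of rows, each a list of 7 numbers: the finger opening in mm, from 0 to 87, then the shift along the tool's x, y, z in mm, then the turn, a rotation vector about the tool's x, y, z in rad. A call has 1 to 12 rows; each row shifts and turns the commanded pose from where the row before left it, along the tool's axes as they then stand; what a row does not reach is not made up. A row lasts 1/10 s, in which the tool goes at most 50 mm and 8.59 degrees, less where a joint would pass 70% of its speed; a pose out of reach is approached as far as the arm can. A call is refused whole if a number of a shift passes 50 or a number of a turn 0.15, either way. A call with a gripper value outside its range is refused whole. The fingers move at their own pace and stop on an object; "grip_force" is the grip in N (left out, the last holds). Time passes only in rows, so rows that do not move let the fingers close. It gives the time, the measured TCP pose, the force and the opening at its end, in the units of the state.
- env.get_obs(): the state, without advancing time (a new reading comes with each control period).
- env.read_camera(name): name is "side" or "top"; returns the picture (400x640x3 uint8, red, green, blue); there is no depth.
- env.get_calibration(name): a dict with "fx", "fy", "cx", "cy" (pixels), "extrinsics" (4x4, takes a point from camera to world coordinates). Camera axes: x right, y down, z forward; pixel columns grow to the right and rows downward; lengths in m; the calibration is good to about 2 mm. A picture is of the moment at which its call begins. get_calibration takes no time and is no camera call.
- env.sign_off(): hands the job in, once; it reports no verdict.
Trained networks look in the newest picture that a camera, given by its name, has taken for a name from the list of things; names that differ only in an ending like _2 or _b are one class to them, and where a whole thing is asked for, a point or a joint stands for the part that bears it (a point fixed in the world has none). Each returns a list of dicts, best first, with "confidence" (0 to 1); they miss things now and then, are a little off and sometimes report something else, mostly with a low value. They report only what shows in the picture. A call takes as long as a camera call. They do not tell look-alikes from the thing itself.
- env.regions_of(camera, query): "region" (400x640 bool, what is visible of it) and "rect" ([left, top, right, bottom] in pixels, round what is visible of it).
The state is a dict: "time_s": time; "qpos": joint angles; "joint_velocities": joint speeds; "effort": joint torques, N m; "tool_pos": TCP position; "tool_rot": TCP orientation; "force": force on the tool from outside, world axes, zero at the start; "wrist_torque": the same for the moment, N m; "grip_width": finger opening in m.
Only numpy, scipy, OpenCV 4.12 (cv2) and the standard library are available. Lean on these libraries where they do the work, as an engineer would, in place of code of your own. Each camera call takes 0.05 s, during which the arm holds its last target. There are 200 camera calls.

TASK

Take the small plug-in lamp out of its wooden block and plug it into the solar power box: its one socket is hidden under a spring shutter somewhere along the black groove in the cover, so set the pin in the groove and slide it along with light pressure until you feel it drop, then push it fully home, collar flat on the cover, and let go. Be gentle with the box and its shutter (stay well under 30 N), and leave the jar, cup, toothpick dispenser and spoon rest where they are.

Things in the scene. Friction and masses are not known exactly. Their poses are not given: they have to be found in the camera images.
- lamp: Plug-in lamp, loose, 0.13 to 0.26 kg, 115 mm tall. Origin at the centre of the lower end of its pin, z up along the lamp. From the origin up: round steel pin 10 mm in diameter, 22 mm long (lowest 2 mm taper to 7 mm), round white collar 36 mm in diameter from z 22 to 27 mm, square white body 28 x 28 mm (faces square to its x and y) to z 97 mm, clear cap of the same section to z 115 mm.
- lamp_body (a point): A good point to grip the lamp: on its axis, inside the square white body, 78 mm above the pin's end. Axes as the lamp's. The lamp may be plugged in at any yaw.
- block: Fixed wooden block 80 x 80 x 40 mm high, origin at the centre of its underside. The lamp stands upright in the 14 mm square hole, 26 mm deep, in the middle of its top, collar resting on the top; the pin's end is then 18 mm above the block's underside. Lift straight up by more than 26 mm to free it.
- power_box: Solar power box, grey, heavy and firmly fixed, 110 mm (its x) by 250 mm (its y) by 60 mm high, origin at the centre of its underside, yaw within 0.35 rad of square. In its flat top a straight black groove runs along its own y axis on its centre line (see groove).
- groove (a point): Middle of the floor of the black groove, 57 mm above the box's underside, axes as the box's. The groove is 12.5 mm wide (x), 3 mm deep and runs from y = -48 to +48 mm. The one socket, 12.5 x 13 mm, has its centre on the groove's line anywhere from y = -34 to +34 mm, different each time, and cannot be seen: a spring shutter of the same black plastic lies flush over it.
- cover (a point): Middle of the cover's top, 60 mm above the box's underside. The shutter gives way under less than 1 N (spring weaker than the lamp's weight); the groove floor elsewhere is rigid. The pin drops when within about 1.5 mm of the socket's centre along the groove. Fully home, the collar lies flat on the cover and the pin's end is 22 mm below this point (38 mm above the box's underside).
- jar: Bystander: amber glass jar with dark wooden cap, 68 mm in diameter, 85 mm tall, loose; origin under its centre.
- dispenser: Bystander: clear plastic push-down toothpick dispenser, 42 mm in diameter, 74 mm tall, loose; origin under its centre.
- cup: Bystander: red plastic cup, upright, rim 76 mm in diameter, 95 mm tall, loose; origin under its centre.
- spoon_rest: Bystander: dark wooden spoon rest, a shallow tray 70 x 130 x 16 mm with a stub handle reaching 113 mm from its centre along its +y, loose; origin under the tray's centre.
Things that resemble listed ones, but are neither listed nor needed, are in the scene too. There is more than one size of the block; the one meant has the size given above.

How it is judged:
By the outcome, as a careful person would: the job done as asked, in the order asked, and still so for the second after the job is handed in, with the robot touching nothing.
It also fails if it takes over 72 s, if anything falls off the work surface, if the arm or the gripper's body presses on something with over 40 N, if the wrist force passes 120 N, or if a joint passes its speed limit or range.

## Working session

There is one attempt and no reset: what is moved stays moved. The work goes in short steps, Python scripts to look and compute and a tool call to move; the robot and the scene stay as the last step left them, time stands still between calls to the robot, and variables do not carry over. Pictures are saved under pics/ and viewed, about 8 in all and at most 12, crops included, and the job is handed in when it is done.

Besides the shell and the picture viewer there is one more tool, called after "Request:" as a command line: name --pt "numbers of a row" for each row, then --argument value for the rest. send_rows: Moves the arm, as the interface text tells. Its arguments: {"type":"object","properties":{"plan":{"type":"array"},"grip_force":{"type":"number"}},"required":["plan"]}

```bash
ls; mkdir -p pics
cat > h.py <<'E'
import numpy as np, cv2
from cell import env
def ray(cam,u,v):
    c=env.get_calibration(cam);E=np.array(c["extrinsics"])
    d=E[:3,:3]@np.array([(u-c["cx"])/c["fx"],(v-c["cy"])/c["fy"],1.])
    return E[:3,3],d
def at_z(cam,u,v,z):
    o,d=ray(cam,u,v);return o+d*(z-o[2])/d[2]
def proj(cam,p):
    c=env.get_calibration(cam);E=np.linalg.inv(np.array(c["extrinsics"]))
    q=E[:3,:3]@np.asarray(p)+E[:3,3];return c["fx"]*q[0]/q[2]+c["cx"],c["fy"]*q[1]/q[2]+c["cy"]
def save(cam,name):
    im=env.read_camera(cam);cv2.imwrite(f"pics/{name}.png",im[:,:,::-1]);return im
E
python3 - <<'E'
from h import *
np.set_printoptions(precision=3,suppress=True)
print(env.get_obs(),env.grip_point_offset)
for c in("top","side"):
    save(c,c+"0");print(c,env.get_calibration(c))
    for q in("lamp","block","power_box","groove","jar","cup","dispenser","spoon_rest"):
        for r in env.regions_of(c,q)[:3]:
            m=r["region"].astype(np.uint8);M=cv2.moments(m,True)
            print(c,q,round(r["confidence"],2),r["rect"],round(M["m10"]/max(M["m00"],1),1),round(M["m01"]/max(M["m00"],1),1),M["m00"])
E
```

```text
pics
{'time_s': 0.0, 'qpos': array([-73.793,  18.439,  -4.016,  83.175,   1.297,  78.54 ,  -3.26 ]), 'joint_velocities': array([ 0.024, -0.119,  0.04 ,  0.008,  0.017, -0.042,  0.044]), 'effort': array([ -0.   , -49.13 ,  -0.404, -31.253,  -0.064,   0.044,   0.   ]), 'tool_pos': array([0.173, 0.626, 0.221]), 'tool_rot': array([-179.891,    0.007,  164.603]), 'force': array([-0.955,  0.583, -0.056]), 'wrist_torque': array([-0.003, -0.007,  0.015]), 'grip_width': 0.08675422662637858} 0.0187
top {'fx': 398.7145692696152, 'fy': 398.7145692696152, 'cx': 321.34760864400215, 'cy': 201.8320146493346, 'extrinsics': array([[-0.018, -0.999,  0.045,  0.561],
       [-1.   ,  0.018,  0.013,  0.004],
       [-0.014, -0.045, -0.999,  1.185],
       [ 0.   ,  0.   ,  0.   ,  1.   ]])}
top lamp 0.74 [276.3, 207.7, 290.2, 216.7] 283.2 211.8 141.0
top block 0.92 [297.4, 241.1, 340.0, 283.0] 318.3 262.1 1409.0
top block 0.74 [268.3, 195.5, 297.4, 224.4] 285.6 212.1 638.0
top power_box 0.93 [350.5, 197.9, 441.2, 238.0] 395.0 217.1 3511.0
top groove 0.88 [345.5, 197.3, 440.1, 236.7] 394.3 217.4 3553.0
top
[... 413 characters left out ...]
    [-0.13 , -0.608,  0.783, -0.91 ],
       [ 0.016, -0.791, -0.612,  0.799],
       [ 0.   ,  0.   ,  0.   ,  1.   ]])}
side lamp 0.71 [303.9, 167.5, 309.2, 200.3] 305.1 182.5 267.0
side block 0.67 [238.5, 199.0, 278.6, 239.3] 259.2 220.1 1332.0
side block 0.61 [294.5, 186.6, 320.4, 211.2] 305.9 200.3 541.0
side power_box 0.78 [285.8, 226.9, 340.3, 319.7] 311.0 274.6 4037.0
side groove 0.66 [286.9, 227.4, 339.4, 322.7] 311.0 273.9 4119.0
side jar 0.84 [348.4, 177.9, 371.8, 210.2] 358.7 195.1 607.0
side cup 0.65 [366.8, 220.7, 393.3, 260.0] 378.3 239.9 996.0
side dispenser 0.55 [281.2, 328.6, 300.6, 358.8] 295.0 343.0 534.0
side spoon_rest 0.61 [266.9, 144.7, 293.0, 174.8] 280.5 156.9 445.0
```

Run:
```python
import cv2
a=cv2.imread("pics/top0.png")[120:300,150:490];b=cv2.imread("pics/side0.png")[130:370,220:420]
cv2.imwrite("pics/tc.png",cv2.resize(a,None,fx=2.35,fy=2.35,interpolation=cv2.INTER_CUBIC))
cv2.imwrite("pics/sc.png",cv2.resize(b,None,fx=2.5,fy=2.5,interpolation=cv2.INTER_CUBIC))
```

```text
(no output)
```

View pics/tc.png

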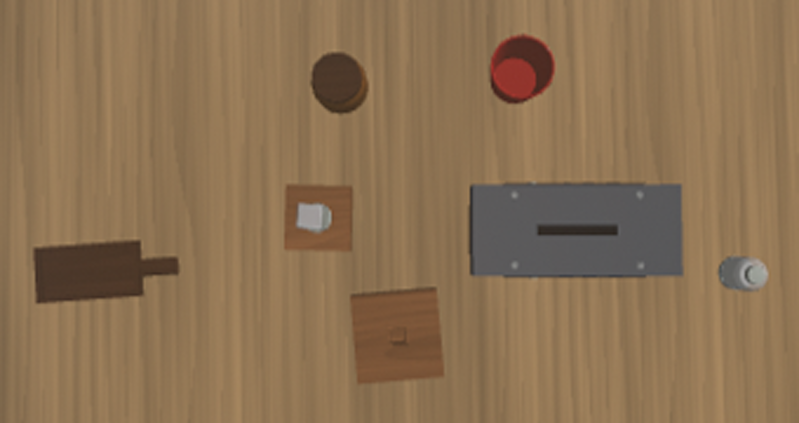

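View pics/sc.png

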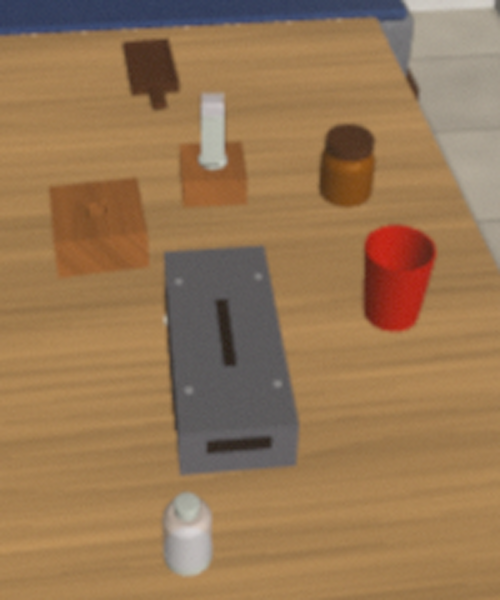

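Top crop: the lamp stands in the smaller-looking block near crop (318,217). The empty block near (398,335) is a larger look-alike. The box's groove centre is at about (577,230), the jar at (340,80), the cup at (522,68), the dispenser at (745,273) and the spoon rest at left. The side view agrees. Next I compute the positions.

Run:
```python
from h import *
np.set_printoptions(precision=4,suppress=True)
im=cv2.imread("pics/top0.png");g=cv2.cvtColor(im,cv2.COLOR_BGR2GRAY)
# groove: dark px inside box
sub=g[205:230,370:420];ys,xs=np.where(sub<50)
print(len(xs),xs.min()+370,xs.max()+370)
w=np.clip(85-sub.astype(float),0,None);w[w<12]=0
lab=cv2.connectedComponents((w>0).astype(np.uint8))[1];k=np.bincount(lab[lab>0]).argmax();w=w*(lab==k)
Y,X=np.mgrid[205:230,370:420];cx,cy=(w*X).sum()/w.sum(),(w*Y).sum()/w.sum()
C=np.cov(np.vstack([X.ravel(),Y.ravel()]),aweights=w.ravel());ev,V=np.linalg.eigh(C);d=V[:,1];L=np.sqrt(12*ev[1])
a=np.array([cx,cy]);P=[at_z("top",*(a+s*d*L/2),.058) for s in(-1,1)]
print("groove px",a,"L",L,P,"len",np.linalg.norm(P[0]-P[1]),"ctr",at_z("top",*a,.058)," dir deg",np.degrees(np.arctan2(*(P[0]-P[1])[[1,0]])))
for q in("power_box","block"):
  for cam in("top",):
    for r in env.regions_of(cam,q)[:2] if cam=="top" else []:
        pass
env.read_camera("top")
for q,z in(("power_box",.06),("block",.04),("lamp",.133)):
  for r in env.regions_of("top",q)[:2]:
    c,_=cv2.findContours(r["region"].astype(np.uint8),0,1);c=max(c,key=cv2.contourArea)
    bx=cv2.boxPoints(cv2.minAreaRect(c));p=np.array([at_z("top",*b,z) for b in bx])
    print(q,p[:,:2].tolist(),"ctr",p.mean(0)[:2],"sides",np.linalg.norm(p[1]-p[0]),np.linalg.norm(p[2]-p[1]),"ang",np.degrees(np.arctan2(*(p[1]-p[0])[[1,0]])))
# crops of lamp with subpixel zoom
t=cv2.resize(im[188:232,260:306],None,fx=12,fy=12,interpolation=cv2.INTER_CUBIC)
sd=cv2.imread("pics/side0.png")[160:218,285:330];sd=cv2.resize(sd,None,fx=9,fy=9,interpolation=cv2.INTER_CUBIC)
o=np.zeros((528,t.shape[1]+sd.shape[1]*0+10,3),np.uint8)
cv2.imwrite("pics/l.png",t)
```

```text
99 379 411
groove px [395.4856 217.589 ] L 34.01723700618665 [array([ 0.5622, -0.2371,  0.058 ]), array([ 0.5639, -0.1415,  0.058 ])] len 0.0955787770082094 ctr [ 0.5631 -0.1893  0.058 ]  dir deg -91.03694896022428
power_box [[0.6233820402235307, -0.06242121444602198], [0.6187211003169255, -0.31539233622962953], [0.5065427940965485, -0.31193002589073887], [0.5108386971133676, -0.06007465708268626]] ctr [ 0.5649 -0.1875] sides 0.25301405656063813 0.11223172447822173 ang -91.05554329873712
block [[0.6257991260564102, 0.16374147423801683], [0.6243150413168661, 0.08304279403760284], [0.5438959213078542, 0.08426112735991288], [0.5452982741220727, 0.16470846274741735]] ctr [0.5848 0.1239] sides 0.08071232553707541 0.08042834823063384 ang -91.0535761872519
block [[0.490307789964302, 0.08617670613934497], [0.4980665204603659, -0.01924914647976934], [0.38969140235133487, -0.027036808461932738], [0.3818711342342702, 0.07792374257181772]] ctr [0.44   0.0295] sides 0.10571096584261146 0.1086545622801678 ang -85.79095131040106
lamp [[0.5990978622363685, 0.13779659560944385], [0.5984267926077749, 0.10075361031488843], [0.5667514725644706, 0.10120155908559271], [0.5674064489800991, 0.13819504737115398]] ctr [0.5829 0.1195] sides 0.03704906333470618 0.03167848730521916 ang -91.03785512367263
```

View pics/l.png

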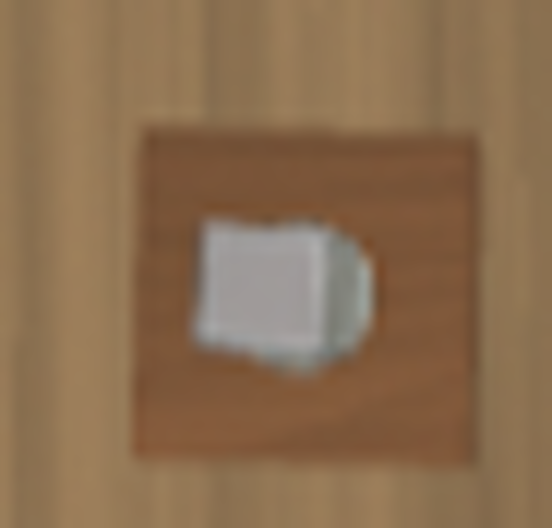

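The 80 mm block with the lamp is at (0.5845, 0.124), lamp yaw about -4°. The other block measures about 106 mm, so it is the look-alike. The groove centre is at (0.563, -0.189), box yaw about -1°. Moving above the lamp.

Request:
send_rows --pt "87 -38 -26.8 0 0 0 0" --pt "87 -38 -26.8 0 0 0 0" --pt "87 -38 -26.8 0 0 0 0" --pt "87 -38 -26.8 0 0 0 0" --pt "87 -38 -26.8 0 0 0 0" --pt "87 -38 -26.8 0 0 0 0" --pt "87 -38 -26.8 0 0 0 0" --pt "87 -38 -26.8 0 0 0 0" --pt "87 -38 -26.8 0 0 0 0" --pt "87 -38 -26.8 0 0 0 0" --pt "87 -38 -26.8 0 0 0 -0.1" --pt "87 -38 -26.8 0 0 0 -0.1" --grip_force 25

```text
time_s: 2.4
tool_pos: [0.5312, 0.1969, 0.2231]
tool_rot: [180.0, 0.0, 176.3]
force: [0.8, 0.3, -0.2]
grip_width: 0.0871
```

```bash
cat >> h.py <<'E'
from scipy.spatial.transform import Rotation as Ro
def to(p,yaw=None):
    s=env.get_obs();R=Ro.from_euler("xyz",s["tool_rot"],degrees=True)
    print("t",round(s["time_s"],2),"pos",np.round(s["tool_pos"],4),"rot",np.round(s["tool_rot"],2),"F",np.round(s["force"],2),"M",np.round(s["wrist_torque"],2),"w",round(s["grip_width"],4))
    if p is not None: print("tool shift mm",np.round(R.inv().apply(np.array(p)-s["tool_pos"])*1e3,1))
    if yaw is not None: print("turn",np.round((R.inv()*Ro.from_euler("xyz",[180,0,yaw],degrees=True)).as_rotvec(),4))
E
python3 -c "
from h import *
to([.5845,.124,.22],176)"
```

```text
t 2.4 pos [0.5312 0.1969 0.2231] rot [1.7996e+02 4.0000e-02 1.7629e+02] F [ 0.79  0.26 -0.2 ] M [ 0.05 -0.01  0.03] w 0.0871
tool shift mm [-57.9 -69.3   3.1]
turn [0.0007 0.0006 0.005 ]
```

Request:
send_rows --pt "87 -25 -30 0 0 0 0" --pt "87 -25 -30 0 0 0 0" --pt "87 0 0 0 0 0 0" --pt "87 0 0 0 0 0 0"

```text
time_s: 2.8
tool_pos: [0.5763, 0.1344, 0.2225]
tool_rot: [180.0, -0.0, 175.9]
force: [0.6, 0.8, -0.3]
grip_width: 0.0869
```

```bash
python3 -c "
from h import *
to([.5845,.124,.077],176)"
```

```text
t 2.8 pos [0.5763 0.1344 0.2225] rot [ 1.7999e+02 -1.0000e-02  1.7591e+02] F [ 0.58  0.81 -0.27] M [0.06 0.03 0.  ] w 0.0869
tool shift mm [ -8.9  -9.8 145.5]
turn [ 0.0001 -0.0002 -0.0015]
```

Request:
send_rows --pt "87 -8.9 -9.8 0 0 0 0" --pt "87 0 0 30 0 0 0" --pt "87 0 0 30 0 0 0" --pt "87 0 0 30 0 0 0" --pt "87 0 0 30 0 0 0" --pt "87 0 0 20 0 0 0" --pt "87 0 0 5 0 0 0" --pt "87 0 0 0 0 0 0" --pt "87 0 0 0 0 0 0"

```text
time_s: 3.7
tool_pos: [0.5852, 0.1256, 0.079]
tool_rot: [179.9, 0.1, 176.1]
force: [0.0, 0.3, 0.6]
grip_width: 0.0867
```

Run:
```python
from h import *
to([.5845,.124,.077],176)
a=save("top","t1")[180:240,240:330];b=save("side","s1")[140:230,260:360]
a=cv2.resize(a,(660,440));b=cv2.resize(b,(489,440))
cv2.imwrite("pics/g1.png",cv2.resize(np.hstack([a,b]),None,fx=.69,fy=.69)[:,:,::-1])
```

```text
t 3.7 pos [0.5852 0.1256 0.079 ] rot [1.7995e+02 1.2000e-01 1.7611e+02] F [0.02 0.34 0.62] M [ 0.02 -0.03  0.03] w 0.0867
tool shift mm [ 0.6 -1.6  2. ]
turn [0.0009 0.0021 0.0019]
```

View pics/g1.png

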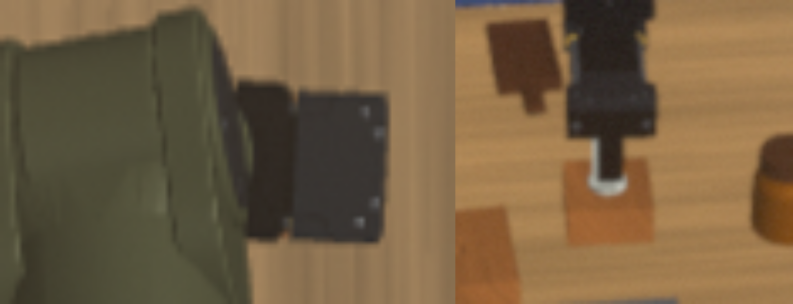

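The jaws straddle the lamp and the finger is centred on the body (side crop about x=608). Closing.

Request:
send_rows --pt "60 0 -1 2 0 0 0" --pt "40 0 0 0 0 0 0" --pt "20 0 0 0 0 0 0" --pt "20 0 0 0 0 0 0" --pt "20 0 0 0 0 0 0" --pt "20 0 0 0 0 0 0" --pt "20 0 0 0 0 0 0" --pt "20 0 0 0 0 0 0" --grip_force 25

```text
time_s: 4.6
tool_pos: [0.5842, 0.124, 0.0756]
tool_rot: [180.0, 0.0, 176.1]
force: [-0.6, 0.4, 0.4]
grip_width: 0.0312
```

```bash
python3 -c "
from h import *
to([.5845,.124,.077],176)"
```

```text
t 4.6 pos [0.5842 0.124  0.0756] rot [180.     0.   176.06] F [-0.56  0.39  0.39] M [ 0.05 -0.    0.04] w 0.0312
tool shift mm [-0.3  0.1 -1.4]
turn [0.     0.     0.0011]
```

Request:
send_rows --pt "20 0 0 0 0 0 0" --pt "20 0 0 0 0 0 0" --pt "20 0 0 0 0 0 0"

```text
time_s: 4.9
tool_pos: [0.5842, 0.1241, 0.0755]
tool_rot: [180.0, -0.0, 176.1]
force: [-0.4, 0.1, 0.2]
grip_width: 0.0278
```

```bash
python3 -c "
from h import *
to([.5845,.124,.077],176)"
```

```text
t 4.9 pos [0.5842 0.1241 0.0755] rot [179.99  -0.   176.07] F [-0.38  0.09  0.24] M [0.07 0.01 0.04] w 0.0278
tool shift mm [-0.3 -0.  -1.5]
turn [ 0.0001 -0.      0.0011]
```

Gripped: 27.8 mm wide, pin end about 57.5 mm below the TCP. Lifting, and measuring the groove from the side camera as a cross-check.

Request:
send_rows --pt "20 0 0 -10 0 0 0" --pt "20 0 0 -20 0 0 0" --pt "20 0 0 -30 0 0 0" --pt "20 0 0 -30 0 0 0" --pt "20 0 0 -10 0 0 -0.05" --pt "20 0 0 0 0 0 0" --pt "20 0 0 0 0 0 0"

```text
time_s: 5.6
tool_pos: [0.5838, 0.1239, 0.1753]
tool_rot: [180.0, -0.0, 178.9]
force: [0.2, 0.0, -1.6]
grip_width: 0.0281
```

Run:
```python
from h import *
to([.5638,-.150,.175],179)
im=cv2.imread("pics/side0.png");g=cv2.cvtColor(im,cv2.COLOR_BGR2GRAY).astype(float)
sub=g[240:285,295:325];w=np.clip(60-sub,0,None);lab=cv2.connectedComponents((w>8).astype(np.uint8))[1];k=np.bincount(lab[lab>0]).argmax();w=w*(lab==k)
Y,X=np.mgrid[240:285,295:325];a=np.array([(w*X).sum(),(w*Y).sum()])/w.sum()
C=np.cov(np.vstack([X.ravel(),Y.ravel()]),aweights=w.ravel());ev,V=np.linalg.eigh(C);d=V[:,1];L=np.sqrt(12*ev[1])
P=[at_z("side",*(a+s*d*L/2),.058) for s in(-1,1)]
print(a,at_z("side",*a,.058),P,np.degrees(np.arctan2(*(P[1]-P[0])[[1,0]])))
print("proj of groove from top",proj("side",[.5631,-.1893,.058]), "box mid-bottom")
```

```text
t 5.6 pos [0.5838 0.1239 0.1753] rot [ 1.8000e+02 -3.0000e-02  1.7886e+02] F [ 0.19  0.01 -1.63] M [-0.04  0.02 -0.  ] w 0.0281
tool shift mm [  14.5 -274.2    0.3]
turn [ 0.     -0.0006 -0.0025]
[309.90810157 263.12998791] [ 0.56515892 -0.19106219  0.058     ] [array([ 0.56570836, -0.14610658,  0.058     ]), array([ 0.56464479, -0.23312771,  0.058     ])] -90.70023554731108
proj of groove from top (np.float64(309.00659746831263), np.float64(262.6925983908124)) box mid-bottom
```

Request:
send_rows --pt "20 2 -39 0 0 0 0" --pt "20 2 -39 0 0 0 0" --pt "20 2 -39 0 0 0 0" --pt "20 2 -39 0 0 0 0" --pt "20 2 -39 0 0 0 0" --pt "20 2 -39 0 0 0 0" --pt "20 2 -39 0 0 0 0" --pt "20 0 0 30 0 0 0" --pt "20 0 0 10 0 0 0" --pt "20 0 0 0 0 0 0" --pt "20 0 0 0 0 0 0"

```text
time_s: 6.7
tool_pos: [0.5652, -0.1471, 0.1353]
tool_rot: [180.0, -0.1, 179.0]
force: [0.4, 0.1, -1.9]
grip_width: 0.0276
```

Run:
```python
from h import *
to([.564,-.150,.135],179)
b=save("side","s2")[200:300,270:370]
cv2.imwrite("pics/g2.png",cv2.resize(b,None,fx=6,fy=6,interpolation=cv2.INTER_CUBIC)[:,:,::-1])
p=np.array(env.get_obs()["tool_pos"])
for dz in(0,.0575-.027,.0575-.0245,.0575): print(dz,proj("side",p-[0,0,dz-.0]))
print(proj("side",[.564+.0008,-.1413,.06]),proj("side",[.564-.0008,-.2373,.06]))
```

```text
t 6.7 pos [ 0.5652 -0.1471  0.1353] rot [ 1.7997e+02 -6.0000e-02  1.7905e+02] F [ 0.44  0.12 -1.87] M [ 0.02 -0.02  0.01] w 0.0276
tool shift mm [ 1.1 -2.9  0.3]
turn [ 0.0005 -0.0011  0.0008]
0 (np.float64(308.248771056303), np.float64(228.05521212141173))
0.030500000000000003 (np.float64(308.1977981145418), np.float64(237.26580138590234))
0.033 (np.float64(308.19370169250425), np.float64(238.0060070624486))
0.0575 (np.float64(308.1541897511639), np.float64(245.1456433116786))
(np.float64(307.49801119512705), np.float64(248.80582638704254)) (np.float64(311.38234857920736), np.float64(276.4009873798699))
```

View pics/g2.png

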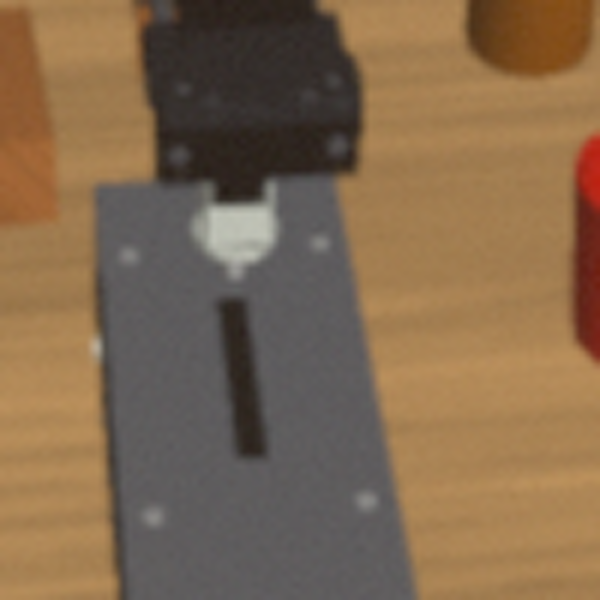

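The lamp hangs straight over the groove's far end, with the pin tip at crop (235,270) and the groove from (233,300) to (252,457). Refining the lateral offset, both measured in this same picture.

Run:
```python
from h import *
im=cv2.imread("pics/s2.png");g=cv2.cvtColor(im,cv2.COLOR_BGR2GRAY).astype(float)
p=np.array(env.get_obs()["tool_pos"])
def xat(u,v,y): # world x where ray meets plane y
    o,d=ray("side",u,v);s=(y-o[1])/d[1];return (o+d*s)
for v in range(246,280,3):
    r=g[v,300:322];w=np.clip(65-r,0,None);w[w<6]=0
    if w.sum()>0:u=(w*np.arange(300,322)).sum()/w.sum();print("groove",v,round(u,2),np.round(at_z("side",u,v,.0585),4))
for v in range(231,248):
    r=g[v,298:325];w=np.clip(r-100,0,None)
    if w.sum()>10:
        u=(w*np.arange(298,325)).sum()/w.sum();l,h=np.where(w>15)[0][[0,-1]]+298 if (w>15).any() else (0,0)
        print("lamp",v,round(u,2),l,h,np.round(xat(u,v,p[1]),4))
```

```text
groove 252 308.43 [ 0.566  -0.1518  0.0585]
groove 255 308.74 [ 0.5655 -0.1627  0.0585]
groove 258 309.29 [ 0.5657 -0.1735  0.0585]
groove 261 309.55 [ 0.5651 -0.1841  0.0585]
groove 264 310.05 [ 0.5651 -0.1946  0.0585]
groove 267 310.44 [ 0.5648 -0.2048  0.0585]
groove 270 310.57 [ 0.564  -0.2149  0.0585]
groove 273 311.21 [ 0.5643 -0.2249  0.0585]
lamp 231 313.67 315 315 [ 0.5793 -0.1474  0.125 ]
lamp 232 312.86 314 315 [ 0.5774 -0.1474  0.1219]
lamp 233 312.88 314 315 [ 0.5774 -0.1474  0.1186]
lamp 234 309.64 304 315 [ 0.5693 -0.1474  0.1161]
lamp 235 309.22 303 315 [ 0.5683 -0.1474  0.1128]
lamp 236 309.12 302 315 [ 0.568  -0.1474  0.1095]
lamp 237 309.03 302 316 [ 0.5678 -0.1474  0.1062]
lamp 238 308.98 302 316 [ 0.5677 -0.1474  0.1028]
lamp 239 309.46 302 315 [ 0.5689 -0.1474  0.0993]
lamp 240 310.07 303 324 [ 0.5705 -0.1474  0.0957]
lamp 241 309.6 304 323 [ 0.5694 -0.1474  0.0924]
lamp 242 309.22 304 314 [ 0.5684 -0.1474  0.0891]
lamp 243 309.21 306 312 [ 0.5684 -0.1474  0.0856]
lamp 244 308.85 308 310 [ 0.5675 -0.1474  0.0823]
lamp 245 308.8 308 310 [ 0.5674 -0.1474  0.0788]
lamp 246 308.82 309 309 [ 0.5675 -0.1474  0.0753]
```

Request:
send_rows --pt "20 1.8 -3 5 0 0 0" --pt "20 0 0 6 0 0 0" --pt "20 0 0 2 0 0 0" --pt "20 0 0 1.5 0 0 0" --pt "20 0 0 1 0 0 0" --pt "20 0 0 1 0 0 0" --pt "20 0 0 0 0 0 0" --pt "20 0 0 0 0 0 0"

```text
time_s: 7.55
tool_pos: [0.5633, -0.1517, 0.1191]
tool_rot: [180.0, 0.0, 178.9]
force: [0.7, 0.8, -1.0]
grip_width: 0.0279
```

```bash
python3 -c "
from h import *
to([.5634,-.150,.1145],179)"
```

```text
t 7.55 pos [ 0.5633 -0.1517  0.1191] rot [1.8000e+02 1.0000e-02 1.7892e+02] F [ 0.65  0.83 -1.04] M [ 0.02 -0.01 -0.07] w 0.0279
tool shift mm [-0.1  1.7  4.6]
turn [ 0.0001  0.0002 -0.0013]
```

Request:
send_rows --pt "20 0 0.5 0.7 0 0 0" --pt "20 0 0 0.7 0 0 0" --pt "20 0 0 0.7 0 0 0" --pt "20 0 0 0 0 0 0" --pt "20 0 0 0 0 0 0"

```text
time_s: 8.05
tool_pos: [0.5632, -0.1512, 0.1169]
tool_rot: [180.0, 0.0, 178.9]
force: [0.2, -0.6, -1.5]
grip_width: 0.0276
```

```bash
python3 -c "
from h import *
to([.5634,-.150,.1145],179)"
```

```text
t 8.05 pos [ 0.5632 -0.1512  0.1169] rot [180.     0.   178.92] F [ 0.2  -0.56 -1.48] M [-0.02  0.04  0.  ] w 0.0276
tool shift mm [-0.2  1.2  2.4]
turn [ 0.0001  0.     -0.0014]
```

Request:
send_rows --pt "20 0 0 0.8 0 0 0" --pt "20 0 0 0.8 0 0 0" --pt "20 0 0 0.4 0 0 0" --pt "20 0 0 0 0 0 0" --pt "20 0 0 0 0 0 0"

```text
time_s: 8.55
tool_pos: [0.5632, -0.1512, 0.1149]
tool_rot: [180.0, 0.0, 178.9]
force: [-0.1, 0.8, -1.8]
grip_width: 0.0278
```

Request:
send_rows --pt "20 0 0 0.5 0 0 0" --pt "20 0 0 0 0 0 0" --pt "20 0 0 0 0 0 0"

```text
time_s: 8.85
tool_pos: [0.5633, -0.1512, 0.1146]
tool_rot: [180.0, 0.0, 178.9]
force: [0.3, -0.6, -1.1]
grip_width: 0.028
```

Request:
send_rows --pt "20 0 0 0.5 0 0 0" --pt "20 0 0 0 0 0 0" --pt "20 0 0 0 0 0 0"

```text
time_s: 9.15
tool_pos: [0.5634, -0.1512, 0.1145]
tool_rot: [180.0, 0.0, 178.9]
force: [-0.8, 0.4, 2.9]
grip_width: 0.0277
```

Request:
send_rows --pt "20 0 0 0.5 0 0 0" --pt "20 0 0 0 0 0 0" --pt "20 0 0 0 0 0 0"

```text
time_s: 9.45
tool_pos: [0.5634, -0.1512, 0.1144]
tool_rot: [180.0, 0.0, 178.9]
force: [-2.2, 0.3, 6.5]
grip_width: 0.0278
```

Floor of the groove felt at TCP z 0.1145, where the geometry predicts it. Easing the load and sliding toward -y.

Request:
send_rows --pt "20 0.2 0 -0.3 0 0 0" --pt "20 0 -0.7 0 0 0 0" --pt "20 0 -0.7 0 0 0 0" --pt "20 0 -0.6 0 0 0 0" --pt "20 0 0 0 0 0 0"

```text
time_s: 9.95
tool_pos: [0.5634, -0.1515, 0.1144]
tool_rot: [179.8, 0.0, 179.0]
force: [-1.6, 3.3, 6.2]
grip_width: 0.0279
```

Request:
send_rows --pt "20 0 -0.7 0 0 0 0" --pt "20 0 -0.7 0 0 0 0" --pt "20 0 -0.6 0 0 0 0" --pt "20 0 0 0 0 0 0"

```text
time_s: 10.35
tool_pos: [0.5639, -0.1533, 0.1144]
tool_rot: [179.8, 0.1, 179.0]
force: [-1.1, 3.5, 5.4]
grip_width: 0.0281
```

Request:
send_rows --pt "20 0 -0.7 -0.1 0 0 0" --pt "20 0 -0.7 0 0 0 0" --pt "20 0 -0.6 0 0 0 0" --pt "20 0 0 0 0 0 0"

```text
time_s: 10.75
tool_pos: [0.5639, -0.1562, 0.1144]
tool_rot: [179.9, 0.1, 179.0]
force: [-0.2, 3.7, 5.4]
grip_width: 0.0278
```

Request:
send_rows --pt "20 0 -0.7 0 0 0 0" --pt "20 0 -0.7 0 0 0 0" --pt "20 0 -0.6 0 0 0 0" --pt "20 0 0 0 0 0 0"

```text
time_s: 11.15
tool_pos: [0.5639, -0.1582, 0.1144]
tool_rot: [179.9, 0.1, 179.0]
force: [-0.2, 3.3, 5.2]
grip_width: 0.0281
```

Request:
send_rows --pt "20 0 -0.7 0 0 0 0" --pt "20 0 -0.7 0 0 0 0" --pt "20 0 -0.6 0 0 0 0" --pt "20 0 0 0 0 0 0"

```text
time_s: 11.55
tool_pos: [0.5639, -0.1602, 0.1144]
tool_rot: [179.9, 0.1, 179.0]
force: [0.7, 3.2, 5.1]
grip_width: 0.0282
```

Request:
send_rows --pt "20 0 -0.7 0 0 0 0" --pt "20 0 -0.7 0 0 0 0" --pt "20 0 -0.6 0 0 0 0" --pt "20 0 0 0 0 0 0"

```text
time_s: 11.95
tool_pos: [0.5638, -0.1622, 0.1144]
tool_rot: [179.9, 0.1, 179.0]
force: [-0.5, 3.9, 4.9]
grip_width: 0.0279
```

Request:
send_rows --pt "20 0 -0.7 0 0 0 0" --pt "20 0 -0.6 0 0 0 0" --pt "20 0 0 0 0 0 0"

```text
time_s: 12.25
tool_pos: [0.5637, -0.1636, 0.1144]
tool_rot: [179.9, 0.1, 179.0]
force: [0.9, 3.0, 5.9]
grip_width: 0.0277
```

Request:
send_rows --pt "20 0 -0.7 0 0 0 0" --pt "20 0 -0.7 0 0 0 0" --pt "20 0 -0.6 0 0 0 0" --pt "20 0 0 0 0 0 0"

```text
time_s: 12.65
tool_pos: [0.5634, -0.1663, 0.1141]
tool_rot: [180.0, 0.1, 178.9]
force: [1.1, 3.6, 4.9]
grip_width: 0.0277
```

Request:
send_rows --pt "20 0 -0.7 0 0 0 0" --pt "20 0 -0.7 0 0 0 0" --pt "20 0 -0.6 0 0 0 0" --pt "20 0 0 0 0 0 0"

```text
time_s: 13.05
tool_pos: [0.5622, -0.1694, 0.113]
tool_rot: [-179.9, -0.1, 178.9]
force: [1.5, 0.1, -2.4]
grip_width: 0.0278
```

Request:
send_rows --pt "20 0 -0.7 0 0 0 0" --pt "20 0 -0.6 0 0 0 0" --pt "20 0 0 0 0 0 0"

```text
time_s: 13.35
tool_pos: [0.5622, -0.1701, 0.1135]
tool_rot: [-180.0, -0.1, 178.9]
force: [1.4, -0.0, -2.5]
grip_width: 0.0279
```

The pin dropped: z is down 1 mm and the contact load is gone at y≈-0.169. Pushing down gently.

Request:
send_rows --pt "20 -0.5 0 1 0 0 0" --pt "20 0 0 1 0 0 0" --pt "20 0 0 1 0 0 0" --pt "20 0 0 0 0 0 0" --pt "20 0 0 0 0 0 0"

```text
time_s: 13.85
tool_pos: [0.563, -0.1698, 0.1108]
tool_rot: [180.0, -0.0, 178.9]
force: [1.0, -0.1, -0.8]
grip_width: 0.0282
```

```bash
python3 -c "
from h import *
to([.5634,-.170,.0955],179)"
```

```text
t 13.85 pos [ 0.563  -0.1698  0.1108] rot [ 1.8000e+02 -2.0000e-02  1.7892e+02] F [ 1.05 -0.07 -0.8 ] M [-0.04  0.04  0.03] w 0.0282
tool shift mm [-0.4 -0.2 15.3]
turn [ 0.0001 -0.0003 -0.0014]
```

Request:
send_rows --pt "20 -0.3 0 1.5 0 0 0" --pt "20 0 0 1.5 0 0 0" --pt "20 0 0 1.5 0 0 0" --pt "20 0 0 1.5 0 0 0" --pt "20 0 0 0 0 0 0"

```text
time_s: 14.35
tool_pos: [0.5634, -0.1697, 0.1046]
tool_rot: [180.0, -0.0, 178.9]
force: [0.2, 1.0, -2.3]
grip_width: 0.0282
```

Request:
send_rows --pt "20 0 0 1.5 0 0 0" --pt "20 0 0 1.5 0 0 0" --pt "20 0 0 1.5 0 0 0" --pt "20 0 0 1.5 0 0 0" --pt "20 0 0 0 0 0 0"

```text
time_s: 14.85
tool_pos: [0.5634, -0.1697, 0.0986]
tool_rot: [180.0, -0.0, 178.9]
force: [0.5, -0.4, -1.1]
grip_width: 0.0278
```

Request:
send_rows --pt "20 0 0 1 0 0 0" --pt "20 0 0 1 0 0 0" --pt "20 0 0 0.7 0 0 0" --pt "20 0 0 0.5 0 0 0" --pt "20 0 0 0 0 0 0" --pt "20 0 0 0 0 0 0"

```text
time_s: 15.45
tool_pos: [0.5635, -0.1698, 0.0956]
tool_rot: [180.0, 0.0, 178.9]
force: [-0.6, -0.2, -1.1]
grip_width: 0.0281
```

Request:
send_rows --pt "20 0 0 0.5 0 0 0" --pt "20 0 0 0 0 0 0" --pt "20 0 0 0 0 0 0"

```text
time_s: 15.75
tool_pos: [0.5635, -0.1698, 0.0955]
tool_rot: [180.0, 0.0, 178.9]
force: [-1.7, -0.7, 2.8]
grip_width: 0.0279
```

Contact at TCP z 0.0955, exactly the expected home height. A last light press, then release and rise.

Request:
send_rows --pt "20 0 0 0.5 0 0 0" --pt "20 0 0 0 0 0 0" --pt "20 0 0 0 0 0 0" --pt "20 0 0 -0.8 0 0 0" --pt "20 0 0 0 0 0 0"

```text
time_s: 16.25
tool_pos: [0.5637, -0.1698, 0.0956]
tool_rot: [-180.0, 0.0, 178.9]
force: [-0.8, 1.0, 1.9]
grip_width: 0.0279
```

Request:
send_rows --pt "40 0 0 0 0 0 0" --pt "60 0 0 0 0 0 0" --pt "80 0 0 0 0 0 0" --pt "80 0 0 0 0 0 0" --pt "80 0 0 0 0 0 0" --pt "80 0 0 0 0 0 0" --pt "80 0 0 0 0 0 0" --pt "80 0 0 0 0 0 0"

```text
time_s: 17.05
tool_pos: [0.5635, -0.1698, 0.0955]
tool_rot: [180.0, 0.0, 178.9]
force: [0.6, -0.1, -0.4]
grip_width: 0.0783
```

Request:
send_rows --pt "80 0 0 -20 0 0 0" --pt "80 0 0 -40 0 0 0" --pt "80 0 0 -45 0 0 0" --pt "80 0 0 -45 0 0 0" --pt "80 0 40 0 0 0 0" --pt "80 0 45 0 0 0 0" --pt "80 0 45 0 0 0 0" --pt "80 0 45 0 0 0 0" --pt "80 0 45 0 0 0 0" --pt "80 0 0 0 0 0 0"

```text
time_s: 18.05
tool_pos: [0.567, 0.0595, 0.245]
tool_rot: [179.8, -0.1, 179.6]
force: [-0.4, -0.6, -0.7]
grip_width: 0.0801
```

Run:
```python
from h import *
to(None)
b=save("side","s3")[140:370,230:410];a=save("top","t3")[120:300,300:490]
b=cv2.resize(b,(470,600),interpolation=cv2.INTER_CUBIC);a=cv2.resize(a,(330,313));a=np.vstack([a,np.zeros((287,330,3),np.uint8)])
cv2.imwrite("pics/g3.png",np.hstack([b,a])[:,:,::-1])
for z in(.06,.065,.135,.153): print(z,proj("side",[.565,-.17,z]))
```

```text
t 18.05 pos [0.567  0.0595 0.245 ] rot [ 1.7976e+02 -5.0000e-02  1.7962e+02] F [-0.4  -0.58 -0.65] M [ 0.04  0.07 -0.03] w 0.0801
0.06 (np.float64(308.866320960077), np.float64(256.61555381538653))
0.065 (np.float64(308.87644095958046), np.float64(255.19990946943574))
0.135 (np.float64(309.0246530500242), np.float64(234.46714087912386))
0.153 (np.float64(309.064849489763), np.float64(228.84422927478627))
```

View pics/g3.png

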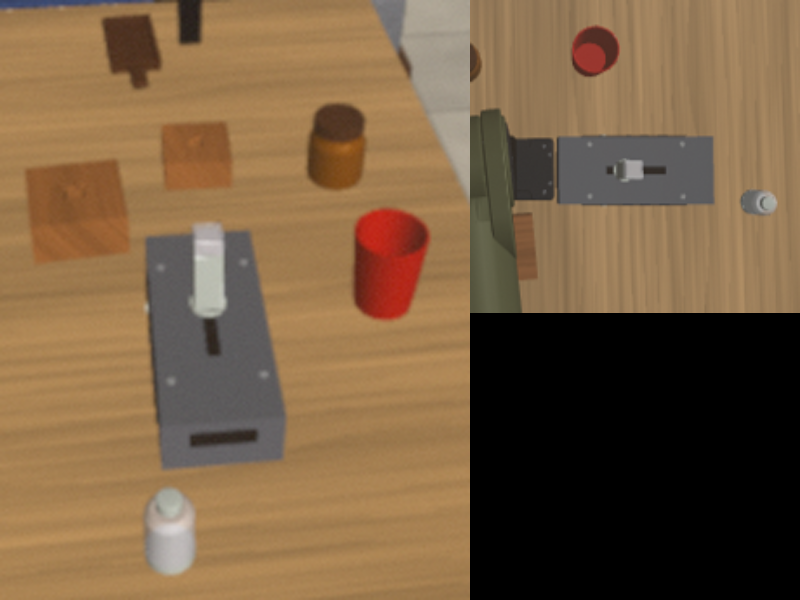

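The lamp stands upright in the groove: top at crop (208,224), collar at (208,303) resting on the cover. This fits the predicted home height. The bystanders look unmoved and the gripper is clear.

Request:
send_rows --pt "80 0 0 0 0 0 0" --pt "80 0 0 0 0 0 0" --pt "80 0 0 0 0 0 0"

```text
time_s: 18.45
tool_pos: [0.5677, 0.0486, 0.2456]
tool_rot: [-180.0, 0.0, 178.8]
force: [0.7, -0.0, 0.4]
grip_width: 0.0804
```

```bash
python3 -c "
from h import *
to(None);print(env.sign_off())"
```

```text
t 18.45 pos [0.5677 0.0486 0.2456] rot [-1.7999e+02  1.0000e-02  1.7877e+02] F [ 0.65 -0.    0.43] M [ 0.03  0.01 -0.03] w 0.0804
the job is handed in; nothing more can be done
None
```

The lamp is plugged into the solar power box, fully home and released. I handed the job in at 18.5 s.

- **Search:** I lifted the lamp from the 80 mm block, not the larger look-alike. I set the pin in the groove near its far (+y) end and slid it along under about 5–8 N. It dropped at y ≈ -0.169 m.
- **Seating:** Contact came at TCP height 0.0955 m, the height expected for the collar flat on the cover. The highest force I read on the tool was about 7 N. I did not read it during the final 0.5 mm press, which I estimate at under 10 N.
- **Last checks:** The final side and top pictures show the lamp upright with its collar on the cover. Jar, cup, dispenser and spoon rest look where they were; I judged that by eye and did not re-measure them. The gripper was clear, with no contact force.
- **Disagreement:** The two cameras disagreed by about 2 mm on the groove's x position. I aligned the pin and groove within one side picture instead, and the fit confirmed it.

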